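# Pile up the ear casts so that they sit level

### The arm

A 6-joint arm with a two-finger parallel gripper is mounted at the origin on the work surface. World frame = base frame: x ahead of the robot, y to its left, z up, the work surface at z = 0. Lengths are in m, angles in rad, forces in N, time in s.
With the tool pointing down it reaches from about 0.375 to 0.9 m from the base axis. Payload 3.1 kg.
Tool frame: the origin (TCP) lies midway between the tips of the shut fingers; the grasp point (between the pads) lies 19 mm behind it (robot.grip_point_offset is the distance from the TCP to the grasp point, in m); z points along the fingers, y is the line along which they close (so a half turn about z gives the same grasp; the last joint's range is limited). The gripper opens to 87 mm and grips with 3 to 60 N. Pads are 19 mm wide; open, the fingers measure 117 mm over their backs; the gripper's body (75 mm by 190 mm) begins 51 mm behind the grasp point.
Start: joints at [0.992, 0.527, 1.433, -0, 1.181, -0.178], TCP at [0.244, 0.575, 0.223] pointing down, gripper open.
Joint ranges: [-3.08, 3.08], [-0.75, 2.2], [0.22, 2.44], [-1.43, 4.57], [0, 2.65], [-2.85, 2.85]. Speed limits (rad/s): [2.79, 2.79, 3.14, 3.14, 3.14, 3.14].

### API

Orientations are given as a 3x3 rotation matrix whose columns are the frame's x, y, z axes.
In Python, from station import telemetry, viewer, robot gives the robot as it stands.
- The arm moves only by the tool drive_tool, never from a script. Its argument "targets" is a list of rows, each an object with "jaw": the closure, from 0 (fully open) to 1 (shut); "translation": the shift along the tool's x, y, z each as a share of 100 mm, from -1 to 1, a list of three; "delta_rot": the turn, a rotation vector about the tool's x, y, z each as a share of pi rad, from -1 to 1, a list of three. A call has 1 to 10 rows; each row is the pose to reach, as a shift and turn from the pose commanded when the call began, along the tool's axes at that moment, turning the shorter way round; what a row does not reach only later rows make up. A row lasts 1/8 s, in which the tool goes at most 62.5 mm and 10.7 degrees, less where a joint would pass 70% of its speed; a pose out of reach is approached as far as the arm can. A call with a number of a shift or a turn outside -1 to 1 is refused whole. A call with a gripper value outside its range is refused whole. The fingers move at their own pace and stop on an object; "squeeze" is the grip in N (left out, the last holds). Time passes only in rows, so rows that repeat a pose let the fingers close. It gives the time, the measured TCP pose, the force, the opening and the grip force at its end, in the units of the state.
- telemetry.observe(): the state, without advancing time (a new reading comes with each control period).
- viewer.snapshot(name): name is "side" or "top"; returns (picture, depth): 400x640x3 uint8, red, green, blue; 400x640 float32, m along the optical axis (not along the pixel's ray), 0 where there is no reading.
- viewer.get_calibration(name): a dict with "K" (3x3 intrinsics, pixels), "eye" and "orientation" of the camera in the world. Camera axes: x right, y up, looking along -z (the intrinsics and any distortion apply to the point x, -y, -z); pixel columns grow to the right and rows downward; lengths in m; the calibration is good to about 2 mm. A picture is of the moment at which its call begins. get_calibration takes no time and is no camera call.
- robot.job_done(): hands the job in; it is judged then, once.
The state is a dict: "time_s": time; "joint_positions": joint angles; "joint_velocities": joint speeds; "tau": joint torques, N m; "eef_pos": TCP position; "eef_rot": TCP orientation; "force": force on the tool from outside, world axes, zero at the start; "torque": the same for the moment, N m; "width": opening from 0.0 (shut) to 1.0 (fully open); "grip_force": force on a finger pad.
Only numpy, scipy, OpenCV 4.12 (cv2) and the standard library are available. Lean on these libraries where they do the work, as an engineer would, in place of code of your own. Each camera call takes 0.05 s, during which the arm holds its last target. There are 200 camera calls.

### The job

Pile the two loose plaster ear casts onto the big sloping one on the cork pad, leaving the big one where it is: first the wedge, turned so that it lies flush on the slope and its own top comes out level, then the boot-shaped one standing flat on its foot on the wedge's level top. Feel for a rest that does not rock, set each down without dropping it and let go; then press down on the boot-shaped cast above its foot with the fingertips, with about 10 N, to make sure that the pile is steady, and back off. Leave the round-backed cast, the marker, the pump bottle and the jar alone.

Things in the scene. Friction and masses are not known exactly. Their poses are not given: they have to be found in the camera images.
- base_cast: The big plaster cast on the cork pad, 150 x 90 mm (70 mm at its ends), 600 g, loose. Origin: centre of its underside, 4 mm above the table. Its upper face slopes at 11 degrees (0.192 rad), rising along +x from 24 mm at the low end to 52 mm at the high end (38 mm at the origin). A curved ridge (the ear's rim), 10 mm tall, crosses the low end, beyond x = -48 mm.
- base_bed (a point): Centre of the plain sloping face of the big cast, where the wedge is to lie, 11 mm from the big cast's middle towards its high end. z is square to the slope (11 degrees off vertical), x points up the slope to the high end. The plain face runs about 60 mm either way along x and 45 mm either way along y.
- wedge_center (a point): Wedge-shaped plaster cast, 100 mm long (x), 56 mm wide (y; 42 mm at its ends), about 220 g. The point is midway along and across, 15 mm above its flat underside; z is square to the underside. Grip it by the upright y sides. Its top falls at 11 degrees along +x: 39 mm thick at -x, 30 in the middle, 20 at +x. Laid on the slope with its x the same way as base_bed's, its top comes out level.
- wedge_seat (a point): Centre of the plain part of the wedge's top, where the boot's foot is to stand: 8 mm from the wedge's middle towards the thick end, 31.6 mm above its underside. z is square to that top face (11 degrees off the wedge's own z), x points to the thin end. The plain face runs 40 mm either way along x; beyond, at the thin end, a curved ridge stands 7 mm up.
- boot_center (a point): Boot-shaped plaster cast, about 160 g, 40 mm tall: an upper block 75 mm long (x), 46 mm wide (y; 34 mm at its ends), 24 mm thick, on a foot of 50 x 46 mm. The toe overhangs the foot by 25 mm to +x, 16 mm up. The point is half-way up (20 mm), 5 mm from the foot's middle towards the toe, near the centre of mass. Grip it here by the y sides, 46 mm apart.
- boot_foot (a point): Centre of the underside of the boot-shaped cast's foot (50 mm along x, 46 mm along y); z up. The flat upper surface to press on lies 40 mm above it, with an ear relief 4 mm more at most; pressing out over the toe would tip it.
- dome_center (a point): Round-backed plaster cast, 72 mm across and 40 mm high with a domed top; half-way up its axis. Not part of the pile: to be left alone.
- marker: Marker pen lying on the table, 130 mm long along x, 15 mm thick; origin on its underside. Leave alone.
- pump_bottle: Clear pump bottle, 60 mm across, 152 mm tall; origin at the centre of its underside. Leave alone.
- tip_jar: Yellow jar of ear tips, 62 mm across, 75 mm tall; origin at the centre of its underside. Leave alone.
Things that resemble listed ones, but are neither listed nor needed, are in the scene too. What is shaped like the part that bears wedge_center but blue, green or red is not meant.

How it is judged:
By the outcome, as a careful person would: the job done as asked, in the order asked, and still so for the second after the job is handed in, with the robot touching nothing.
It also fails if it takes over 72 s, if anything falls off the work surface, if the arm or the gripper's body presses on something with over 40 N, if the wrist force passes 120 N, or if a joint passes its speed limit or range.

## Working session

There is one attempt and no reset: what is moved stays moved. The work goes in short steps, Python scripts to look and compute and a tool call to move; the robot and the scene stay as the last step left them, time stands still between calls to the robot, and variables do not carry over. Pictures are saved under pics/ and viewed, at most 10 in all, crops included, and the job is handed in when it is done.

Besides the shell and the picture viewer there is one more tool, called after ">>>" by a JSON object that holds its "fn" and its "kwargs". drive_tool: Moves the arm, as the interface text tells. Shift numbers are shares of 100 mm and turn numbers shares of pi rad, none past 1 either way. Its arguments: {"type":"object","properties":{"targets":{"type":"array","items":{"type":"object","properties":{"jaw":{"type":"number"},"translation":{"type":"array","items":{"type":"number","minimum":-1,"maximum":1}},"delta_rot":{"type":"array","items":{"type":"number","minimum":-1,"maximum":1}}}}},"squeeze":{"type":"number"}},"required":["targets"]}

```bash
ls; mkdir -p pics; cat > h.py <<'E'
import numpy as np, cv2
from station import telemetry, viewer, robot
def snap(n,save=None):
    p,d=viewer.snapshot(n); c=viewer.get_calibration(n)
    if save: cv2.imwrite('pics/'+save,p[:,:,::-1])
    K=np.array(c['K']); v,u=np.mgrid[0:400,0:640]
    P=np.stack([(u-K[0,2])/K[0,0]*d,-(v-K[1,2])/K[1,1]*d,-d],-1)
    W=P@np.array(c['orientation']).T+np.array(c['eye']); W[d==0]=np.nan
    return p,d,W,c
E
python3 - <<'E'
from h import *
for n in('top','side'):
    p,d,W,c=snap(n,n+'0.png'); np.savez(n+'0.npz',p=p,W=W); print(c,(d==0).mean())
print(telemetry.observe())
E
```

```text
pics
{'K': array([[395.44539131,   0.        , 327.64151371],
       [  0.        , 395.44539131, 205.42661627],
       [  0.        ,   0.        ,   1.        ]]), 'eye': array([0.40149718, 0.08822966, 1.06992483]), 'orientation': array([[ 0.01780443,  0.99524344, -0.09577833],
       [-0.99980179,  0.01857546,  0.00716446],
       [ 0.00890951,  0.09563179,  0.9953769 ]])} 0.00416796875
{'K': array([[395.26998107,   0.        , 316.90037782],
       [  0.        , 395.26998107, 201.00783125],
       [  0.        ,   0.        ,   1.        ]]), 'eye': array([ 0.18715816, -0.5831438 ,  0.7378909 ]), 'orientation': array([[ 0.90298516,  0.28912388, -0.31784459],
       [-0.42951399,  0.58734798, -0.68595924],
       [-0.01164182,  0.75592971,  0.65454926]])} 0.0038515625
{'time_s': 0.1, 'joint_positions': array([ 9.91503717e-01,  5.28341357e-01,  1.43376202e+00,  2.14705929e-05,
        1.18139114e+00, -1.78516807e-01]), 'joint_velocities': array([ 0.00056244, -0.00228159, -0.00430945,  0.00073379,  0.00099343,
        0.00071287]), 'tau': array([ 5.11679063e-04, -4.40985382e+01, -1.77150893e+01,  6.34916034e-02,
        5.34199120e-02, -6.18965692e-05]), 'eef_pos': array([0.24344974, 0.57493342, 0.22169291]), 'eef_rot': array([[-9.20755229e-01,  3.90139321e-01, -1.05775968e-03],
       [ 3.90140592e-01,  9.20753941e-01, -1.58069487e-03],
       [ 3.57245171e-04, -1.86810806e-03, -9.99998191e-01]]), 'force': array([ 0.59880119, -0.32955112, -0.94431133]), 'torque': array([0.02888278, 0.00662903, 0.00223418]), 'grip_force': 0.0, 'width': 1.002150606518869}
```

View pics/top0.png

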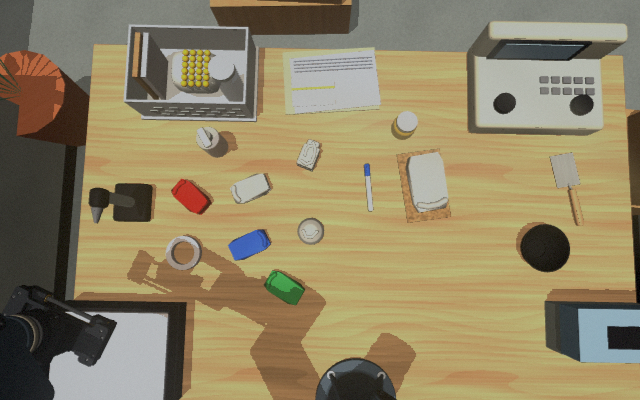

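View pics/side0.png

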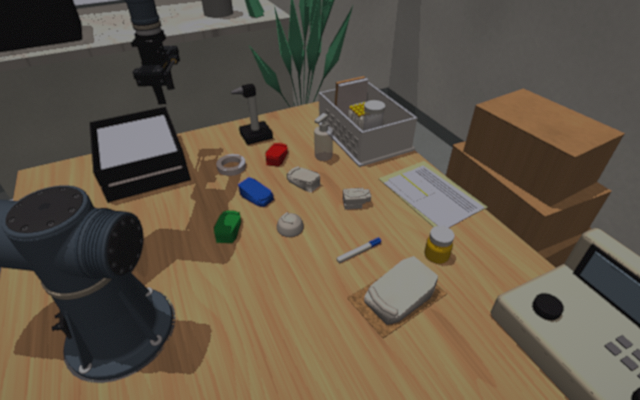

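Top view: wedge at about (250,188), boot (309,155), base cast on cork (428,185), dome (310,231), marker (368,188), jar (405,124), bottle (208,140). The red, blue and green wedges are decoys.

```bash
python3 - <<'E'
from h import *
T=np.load('top0.npz');S=np.load('side0.npz')
Wt=T['W'];Ws=S['W']
print('table z',np.nanmedian(Wt[215:240,340:380,2]),np.nanstd(Wt[215:240,340:380,2]),'side table',np.nanmedian(Ws[270:300,300:340,2]))
rois={'wedge':(225,168,278,210),'boot':(293,135,326,175),'base':(398,146,455,224)}
sc=[]
for n,(u0,v0,u1,v1) in rois.items():
    W=Wt[v0:v1,u0:u1].reshape(-1,3); W=W[~np.isnan(W[:,2])]
    lo=np.nanmin(W,0);hi=np.nanmax(W,0)
    A=Ws.reshape(-1,3); A=A[(A[:,0]>lo[0])&(A[:,0]<hi[0])&(A[:,1]>lo[1])&(A[:,1]<hi[1])]
    for nm,Q in(('top',W),('side',A)):
        q=Q[(Q[:,2]>0.012)&(Q[:,2]<0.12)]
        r=cv2.minAreaRect((q[:,:2]*1000).astype(np.float32))
        hz=np.percentile(q[:,2],[2,25,50,75,98])
        t=q[q[:,2]>(0.017)]
        # robust plane
        m=np.ones(len(t),bool)
        for _ in range(15):
            c=np.linalg.lstsq(np.c_[t[m,:2],np.ones(m.sum())],t[m,2],rcond=None)[0]
            res=t[:,2]-np.c_[t[:,:2],np.ones(len(t))]@c; m=abs(res)<0.004
        print(n,nm,len(q),'rect',np.round(r[0],1),np.round(r[1],1),round(r[2],1),'z',hz.round(3),'grad deg',np.degrees(np.arctan(np.hypot(*c[:2]))).round(1),'dir',np.degrees(np.arctan2(c[1],c[0])).round(1),m.mean().round(2),'zc',(c[:2]@(np.array(r[0])/1000)+c[2]).round(4))
ims=[]
for n,(u0,v0,u1,v1) in rois.items():
    ims.append(cv2.resize(T['p'][v0:v1,u0:u1,::-1],(260,300),interpolation=cv2.INTER_CUBIC))
b=[]
for c in((285,160,325,195),(338,182,376,212),(345,250,450,330)):
    b.append(cv2.resize(S['p'][c[1]:c[3],c[0]:c[2],::-1],(260,260),interpolation=cv2.INTER_CUBIC))
cv2.imwrite('pics/crops.png',np.vstack([np.hstack(ims),np.hstack(b)]))
E
```

```text
table z 0.0008736620423268615 0.001980470591201911 side table -0.0015680927759840202
wedge top 784 rect [544.8 290.4] [ 57.3 101.2] 23.7 z [0.019 0.027 0.031 0.035 0.04 ] grad deg 10.2 dir -65.3 0.86 zc 0.0308
wedge side 481 rect [544.4 286.6] [ 60.  101.6] 21.2 z [0.013 0.023 0.027 0.032 0.037] grad deg 10.1 dir -67.5 0.71 zc 0.0287
boot top 493 rect [639.6 133.7] [46.4 75.8] 69.5 z [0.017 0.039 0.041 0.043 0.047] grad deg 0.4 dir 149.0 0.79 zc 0.0407
boot side 442 rect [638.1 131.6] [48.  74.1] 72.2 z [0.013 0.028 0.037 0.039 0.043] grad deg 2.1 dir 75.1 0.62 zc 0.0384
base top 1993 rect [ 568.9 -183.5] [148.4  92.6] 11.2 z [0.02  0.037 0.042 0.049 0.057] grad deg 10.9 dir 10.5 0.83 zc 0.0428
base side 2904 rect [ 567.7 -184.3] [149.3  92. ] 11.0 z [0.015 0.033 0.039 0.046 0.054] grad deg 11.0 dir 11.1 0.82 zc 0.0403
```

View pics/crops.png

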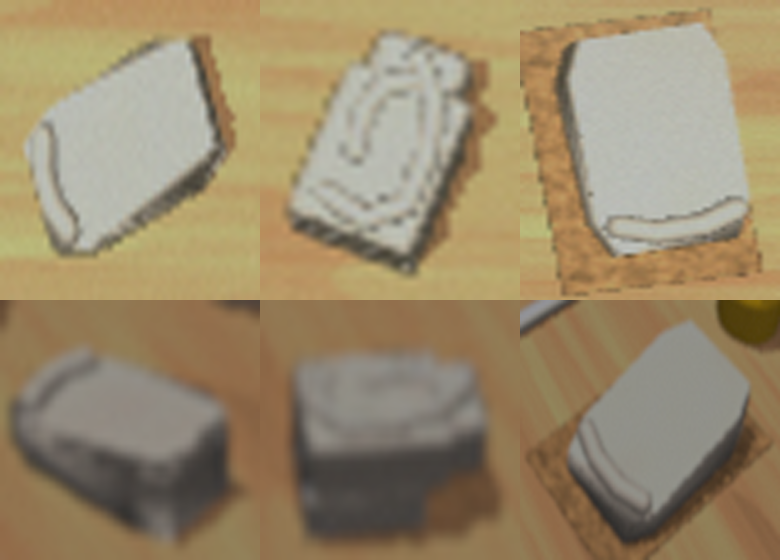

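Crops: base ridge at its low end, towards the robot. Wedge ridge (thin end) on the left of the top view. The boot's toe overhangs on the right of the side view, at a yaw of about -19°.
Estimates in mm:
- **Base:** (568.5, -184), yaw 11°
- **Wedge:** (544.6, 288.5), x yaw 113°
- **Boot centre:** (631.8, 135.1), yaw -19°

The sizes match the ones given. I'll start the approach.

>>> {"fn": "drive_tool", "kwargs": {"targets": [{"translation":[-0.95,-0.35,0],"delta_rot":[0,0,0],"jaw":0},{"translation":[-0.95,-0.35,0],"delta_rot":[0,0,0],"jaw":0}]}}

```text
time_s: 0.35
eef_pos: [0.3184, 0.5048, 0.222]
eef_rot: [[-0.921, 0.39, -0.0], [0.39, 0.921, -0.001], [-0.0, -0.001, -1.0]]
force: [0.4, 0.2, 0.7]
width: 0.998
grip_force: 0.0
```

>>> {"fn": "drive_tool", "kwargs": {"targets": [{"translation":[-0.95,-0.35,0],"delta_rot":[0,0,0],"jaw":0},{"translation":[-0.95,-0.35,0],"delta_rot":[0,0,0],"jaw":0}]}}

```text
time_s: 0.6
eef_pos: [0.3929, 0.4349, 0.2221]
eef_rot: [[-0.92, 0.391, -0.0], [0.391, 0.92, -0.001], [-0.0, -0.001, -1.0]]
force: [-0.1, -0.4, -0.5]
width: 1.001
grip_force: 0.0
```

>>> {"fn": "drive_tool", "kwargs": {"targets": [{"translation":[-0.95,-0.35,0],"delta_rot":[0,0,0],"jaw":0},{"translation":[-0.95,-0.35,0],"delta_rot":[0,0,0],"jaw":0}]}}

```text
time_s: 0.85
eef_pos: [0.4669, 0.3656, 0.2222]
eef_rot: [[-0.92, 0.392, -0.0], [0.392, 0.92, -0.001], [-0.0, -0.001, -1.0]]
force: [-0.4, 0.2, -0.6]
width: 0.998
grip_force: 0.0
```

>>> {"fn": "drive_tool", "kwargs": {"targets": [{"translation":[-0.95,-0.35,0.5],"delta_rot":[0,0,0.244],"jaw":0},{"translation":[-0.95,-0.35,0.5],"delta_rot":[0,0,0.244],"jaw":0},{"translation":[-0.95,-0.35,0.5],"delta_rot":[0,0,0.244],"jaw":0},{"translation":[-0.95,-0.35,0.5],"delta_rot":[0,0,0.244],"jaw":0},{"translation":[-0.95,-0.35,0.5],"delta_rot":[0,0,0.244],"jaw":0},{"translation":[-0.95,-0.35,0.5],"delta_rot":[0,0,0.244],"jaw":0}]}}

```text
time_s: 1.6
eef_pos: [0.5388, 0.2984, 0.1724]
eef_rot: [[-0.395, 0.919, -0.0], [0.919, 0.395, -0.0], [0.0, -0.0, -1.0]]
force: [1.0, -0.6, 0.4]
width: 0.999
grip_force: 0.0
```

```bash
cat >> h.py <<'E'
from scipy.spatial.transform import Rotation as R
def frame(yaw_y,tilt_yaw=None,tilt=0.):
    # tool down, y axis at yaw_y (deg); optional: surface normal leaning back from uphill dir tilt_yaw by tilt deg
    z=np.array([0,0,-1.])
    if tilt_yaw is not None:
        a=np.radians(tilt_yaw);t=np.radians(tilt); z=-np.array([-np.sin(t)*np.cos(a),-np.sin(t)*np.sin(a),np.cos(t)])
    y=np.array([np.cos(np.radians(yaw_y)),np.sin(np.radians(yaw_y)),0]); y-=z*(z@y); y/=np.linalg.norm(y)
    return np.c_[np.cross(y,z),y,z]
def go(pos,Rt):
    s=telemetry.observe(); Rc=s['eef_rot']
    d=Rc.T@(np.array(pos)-s['eef_pos'])*10; r=R.from_matrix(Rc.T@Rt).as_rotvec()/np.pi
    print('t',round(s['time_s'],2),'pos',s['eef_pos'].round(4),'shift',d.round(3),'turn',r.round(4),'F',np.round(s['force'],1),'w',round(s['width']*87,1),'g',round(s['grip_force'],1),'j',s['joint_positions'].round(2))
E
python3 - <<'E'
from h import *
go([.5446,.2885,.06],frame(23))
for n in('top','side'):
    W=np.load(n+'0.npz')['W'].reshape(-1,3)
    q=W[(W[:,2]>.06)&(W[:,2]<.17)&(W[:,0]>.55)&(W[:,0]<.74)&(W[:,1]>.32)&(W[:,1]<.46)]
    print(n,len(q),np.percentile(q,[3,50,97],axis=0).round(3).tolist())
E
```

```text
t 1.6 pos [0.5388 0.2984 0.1724] shift [-0.113  0.015  1.124] turn [-0.0001 -0.      0.0015] F [ 1.  -0.6  0.4] w 87.0 g 0.0 j [ 0.32  0.57  1.5  -0.    1.06 -0.08]
top 630 [[0.63, 0.352, 0.063], [0.654, 0.374, 0.1], [0.74, 0.413, 0.154]]
side 542 [[0.629, 0.338, 0.063], [0.655, 0.37, 0.096], [0.74, 0.433, 0.15]]
```

```bash
python3 - <<'E'
from h import *
from scipy.optimize import least_squares
pts=[]
for n in('top','side'):
    W=np.load(n+'0.npz')['W'].reshape(-1,3)
    q=W[(W[:,2]>.02)&(W[:,2]<.09)&(W[:,0]>.60)&(W[:,0]<.70)&(W[:,1]>.33)&(W[:,1]<.43)]
    f=least_squares(lambda c:np.hypot(q[:,0]-c[0],q[:,1]-c[1])-.03,[.655,.38],loss='soft_l1',f_scale=.002)
    print(n,len(q),f.x.round(4),np.median(abs(f.fun)).round(4))
p,d,W,c=snap('side'); a=p[60:220,200:400,::-1]
p2,d2,W2,c2=snap('top'); b=p2[100:260,170:370,::-1]
cv2.imwrite('pics/g.png',np.vstack([cv2.resize(a,None,fx=1.8,fy=1.8),cv2.resize(b,None,fx=1.8,fy=1.8)]))
# gripper pts around: extents along tool y
Y=np.array([.92,.39]);X=np.array([-.39,.92])
for M in(W,W2):
    q=M.reshape(-1,3);q=q[(q[:,2]>.235)&(q[:,2]<.36)&(np.hypot(q[:,0]-.539,q[:,1]-.298)<.14)]
    r=q[:,:2]-[.539,.298]; print(len(q),np.percentile(r@Y,[1,99]).round(3),np.percentile(r@X,[1,99]).round(3))
E
```

```text
top 210 [0.66   0.3865] 0.0003
side 350 [0.6597 0.3859] 0.0011
2356 [-0.095  0.09 ] [-0.039  0.033]
678 [-0.093  0.076] [-0.038  0.036]
```

View pics/g.png

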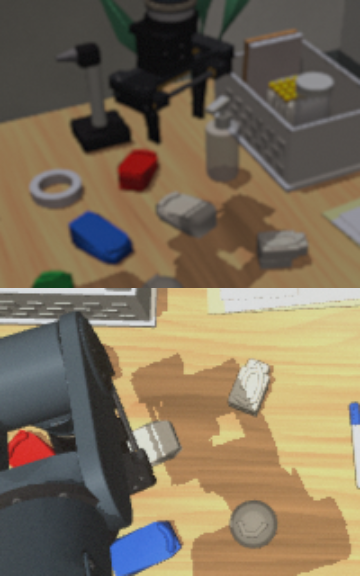

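The picture shows the gripper body spanning ±95 mm along y. The pump bottle is at (0.660, 0.386), about 19 mm clear of the body corner. Descending.

>>> {"fn": "drive_tool", "kwargs": {"targets": [{"translation":[-0.113,0.015,0.5],"delta_rot":[0,0,0.001],"jaw":0},{"translation":[-0.113,0.015,1.0],"delta_rot":[0,0,0.001],"jaw":0},{"translation":[-0.113,0.015,1.0],"delta_rot":[0,0,0.001],"jaw":0}]}}

```text
time_s: 2.08
eef_pos: [0.5415, 0.2874, 0.0689]
eef_rot: [[-0.391, 0.921, -0.009], [0.921, 0.391, -0.003], [0.001, -0.01, -1.0]]
force: [-0.7, -0.5, -0.1]
width: 1.003
grip_force: 0.0
```

>>> {"fn": "drive_tool", "kwargs": {"targets": [{"translation":[0,0,0.35],"delta_rot":[0,0,0],"jaw":0},{"translation":[0,0,0.55],"delta_rot":[0,0,0],"jaw":0},{"translation":[0,0,0.55],"delta_rot":[0,0,0],"jaw":0}]}}

```text
time_s: 2.45
eef_pos: [0.5445, 0.2886, 0.0174]
eef_rot: [[-0.39, 0.921, -0.001], [0.921, 0.39, -0.0], [0.0, -0.001, -1.0]]
force: [-0.4, -0.3, -0.5]
width: 1.0
grip_force: 0.0
```

```bash
python3 - <<'E'
from h import *
go([.5446,.2885,.006],frame(23))
E
```

```text
t 2.45 pos [0.5445 0.2886 0.0174] shift [-0.001  0.001  0.114] turn [-0.0004 -0.     -0.0002] F [-0.4 -0.3 -0.5] w 87.0 g 0.0 j [ 0.31  0.8   1.59  0.    0.76 -0.09]
```

>>> {"fn": "drive_tool", "kwargs": {"squeeze": 20, "targets": [{"translation":[0,0,0.11],"delta_rot":[0,0,0],"jaw":0},{"translation":[0,0,0.11],"delta_rot":[0,0,0],"jaw":0},{"translation":[0,0,0.11],"delta_rot":[0,0,0],"jaw":0.6},{"translation":[0,0,0.11],"delta_rot":[0,0,0],"jaw":0.6},{"translation":[0,0,0.11],"delta_rot":[0,0,0],"jaw":0.6},{"translation":[0,0,0.11],"delta_rot":[0,0,0],"jaw":0.6},{"translation":[0,0,0.11],"delta_rot":[0,0,0],"jaw":0.6}]}}

```text
time_s: 3.32
eef_pos: [0.5449, 0.2885, 0.0067]
eef_rot: [[-0.39, 0.921, -0.0], [0.921, 0.39, -0.0], [-0.0, -0.0, -1.0]]
force: [-0.1, 0.5, 2.0]
width: 0.642
grip_force: 20.0
```

>>> {"fn": "drive_tool", "kwargs": {"targets": [{"translation":[0,0,0],"delta_rot":[0,0,0],"jaw":0.6},{"translation":[0,0,-0.2],"delta_rot":[0,0,0],"jaw":0.6},{"translation":[0,0,-0.6],"delta_rot":[0,0,0],"jaw":0.6},{"translation":[0,0,-1.0],"delta_rot":[0,0,0],"jaw":0.6},{"translation":[0,0,-1.0],"delta_rot":[0,0,0],"jaw":0.6}]}}

```text
time_s: 3.95
eef_pos: [0.5476, 0.2895, 0.1109]
eef_rot: [[-0.39, 0.921, 0.008], [0.921, 0.39, 0.003], [-0.001, 0.009, -1.0]]
force: [0.8, -0.5, -2.2]
width: 0.643
grip_force: 20.0
```

```bash
python3 - <<'E'
from h import *
go([.574,-.183,.14],frame(-79,11,11))
p,d,W,c=snap('side','lift.png'); cv2.imwrite('pics/lift.png',cv2.resize(p[80:220,230:400,::-1],None,fx=3,fy=3))
E
```

```text
t 3.95 pos [0.5476 0.2895 0.1109] shift [-4.454 -1.596 -0.301] turn [-0.0521  0.0417  0.5645] F [ 0.8 -0.5 -2.2] w 55.9 g 20.0 j [ 0.31  0.66  1.55  0.    0.93 -0.09]
```

View pics/lift.png

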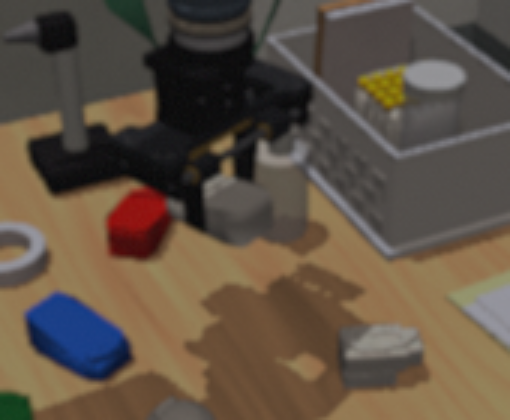

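Holding the wedge: width 55.9 mm, weight about 2.2 N. I'll carry it clear of the bottle first, then turn it.

>>> {"fn": "drive_tool", "kwargs": {"targets": [{"translation":[-0.45,-0.16,-0.15],"delta_rot":[0,0,0],"jaw":0.6},{"translation":[-0.9,-0.32,-0.3],"delta_rot":[0,0,0],"jaw":0.6},{"translation":[-0.9,-0.32,-0.3],"delta_rot":[0,0,0],"jaw":0.6}]}}

```text
time_s: 4.38
eef_pos: [0.5504, 0.1901, 0.1362]
eef_rot: [[-0.386, 0.923, -0.001], [0.923, 0.386, -0.001], [-0.0, -0.002, -1.0]]
force: [0.3, 1.5, -2.1]
width: 0.645
grip_force: 20.0
```

>>> {"fn": "drive_tool", "kwargs": {"targets": [{"translation":[-0.5,-0.18,0],"delta_rot":[0,0,0],"jaw":0.6},{"translation":[-0.9,-0.32,0],"delta_rot":[0,0,0],"jaw":0.6}]}}

```text
time_s: 4.62
eef_pos: [0.5549, 0.0974, 0.1351]
eef_rot: [[-0.391, 0.92, -0.003], [0.92, 0.391, 0.0], [0.001, -0.003, -1.0]]
force: [0.0, 0.4, -2.7]
width: 0.642
grip_force: 20.0
```

>>> {"fn": "drive_tool", "kwargs": {"targets": [{"translation":[-0.1,-0.03,0],"delta_rot":[0,0,0.05],"jaw":0.6},{"translation":[-0.2,-0.06,0],"delta_rot":[0,0,0.1],"jaw":0.6},{"translation":[-0.3,-0.1,0],"delta_rot":[0,0,0.15],"jaw":0.6},{"translation":[-0.4,-0.14,0],"delta_rot":[0,0,0.21],"jaw":0.6},{"translation":[-0.5,-0.18,0],"delta_rot":[0,0,0.27],"jaw":0.6},{"translation":[-0.6,-0.22,0],"delta_rot":[0,0,0.33],"jaw":0.6},{"translation":[-0.7,-0.25,0],"delta_rot":[0,0,0.39],"jaw":0.6},{"translation":[-0.8,-0.28,0],"delta_rot":[0,0,0.45],"jaw":0.6},{"translation":[-0.9,-0.32,0],"delta_rot":[0,0,0.51],"jaw":0.6},{"translation":[-0.9,-0.32,0],"delta_rot":[0,0,0.565],"jaw":0.6}]}}

```text
time_s: 5.88
eef_pos: [0.5608, 0.0028, 0.135]
eef_rot: [[0.982, 0.189, -0.003], [0.189, -0.982, 0.001], [-0.003, -0.001, -1.0]]
force: [0.6, -0.3, -2.1]
width: 0.644
grip_force: 20.0
```

```bash
python3 - <<'E'
from h import *
go([.574,-.183,.14],frame(-79,11,11))
E
```

```text
t 5.88 pos [0.5608 0.0028 0.135 ] shift [-0.221  1.849 -0.052] turn [-0.0004  0.062  -0.0008] F [ 0.6 -0.3 -2.1] w 56.1 g 20.0 j [-0.19  0.56  1.67  0.    0.91  1.19]
```

>>> {"fn": "drive_tool", "kwargs": {"targets": [{"translation":[-0.12,0.5,0],"delta_rot":[0,0.03,0],"jaw":0.6},{"translation":[-0.24,0.93,0],"delta_rot":[0,0.062,0],"jaw":0.6}]}}

```text
time_s: 6.12
eef_pos: [0.5563, -0.0931, 0.1354]
eef_rot: [[0.962, 0.197, 0.191], [0.194, -0.98, 0.039], [0.195, -0.0, -0.981]]
force: [1.4, 0.6, -2.1]
width: 0.641
grip_force: 20.0
```

>>> {"fn": "drive_tool", "kwargs": {"targets": [{"translation":[0,0.5,0],"delta_rot":[0,0,0],"jaw":0.6},{"translation":[0,0.92,0],"delta_rot":[0,0,0],"jaw":0.6},{"translation":[0,0.92,0],"delta_rot":[0,0,0],"jaw":0.6},{"translation":[0,0.92,0],"delta_rot":[0,0,0],"jaw":0.6}]}}

```text
time_s: 6.62
eef_pos: [0.5729, -0.1821, 0.135]
eef_rot: [[0.963, 0.195, 0.186], [0.191, -0.981, 0.041], [0.191, -0.004, -0.982]]
force: [-0.1, -0.5, -2.2]
width: 0.643
grip_force: 20.0
```

```bash
python3 - <<'E'
from h import *
go([.5752,-.1827,.0654],frame(-79,11,11))
E
```

```text
t 6.62 pos [ 0.5729 -0.1821  0.135 ] shift [-0.112  0.013  0.688] turn [-0.0014  0.0001  0.0012] F [-0.1 -0.5 -2.2] w 55.9 g 20.0 j [-0.56  0.56  1.7   0.2   0.75  0.68]
```

>>> {"fn": "drive_tool", "kwargs": {"targets": [{"translation":[-0.11,0.01,0.35],"delta_rot":[-0.0014,0,0.001],"jaw":0.6},{"translation":[-0.11,0.01,0.69],"delta_rot":[-0.0014,0,0.001],"jaw":0.6},{"translation":[-0.11,0.01,0.69],"delta_rot":[-0.0014,0,0.001],"jaw":0.6},{"translation":[-0.11,0.01,0.69],"delta_rot":[-0.0014,0,0.001],"jaw":0.6}]}}

```text
time_s: 7.12
eef_pos: [0.5771, -0.1831, 0.0673]
eef_rot: [[0.963, 0.192, 0.191], [0.19, -0.981, 0.034], [0.194, 0.004, -0.981]]
force: [-0.1, 0.1, -2.6]
width: 0.639
grip_force: 20.0
```

```bash
python3 - <<'E'
from h import *
go([.5780,-.1821,.0507],frame(-79,11,11))
for n in('top','side'):
    p,d,W,c=snap(n,n+'h.png'); np.savez(n+'h.npz',p=p,W=W)
    cr=p[100:260,340:520] if n=='top' else p[200:360,290:490]
    cv2.imwrite(f'pics/{n}h.png',cv2.resize(cr[:,:,::-1],(400,340)))
cv2.imwrite('pics/hov.png',np.hstack([cv2.imread('pics/toph.png'),cv2.imread('pics/sideh.png')]))
E
```

```text
t 7.12 pos [ 0.5771 -0.1831  0.0673] shift [-0.022 -0.009  0.165] turn [ 0.001  -0.0009  0.0007] F [-0.1  0.1 -2.6] w 55.6 g 20.0 j [-0.56  0.67  1.74  0.23  0.6   0.63]
```

View pics/hov.png

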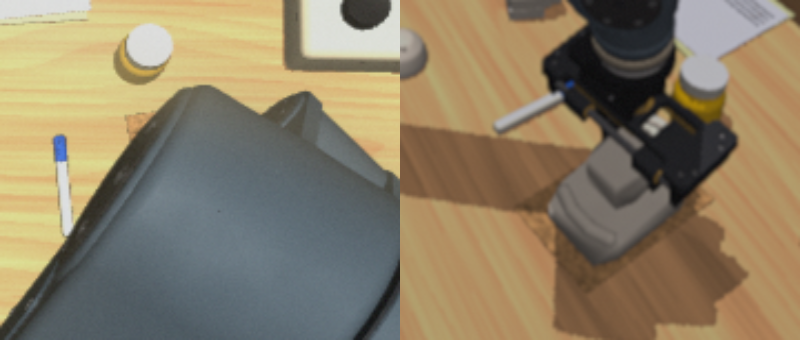

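Hover picture: the wedge's thick end faces the base's low, ridged end and is aligned with it. Now a slow descent along the normal, feeling for contact.

>>> {"fn": "drive_tool", "kwargs": {"targets": [{"translation":[-0.02,-0.01,0.06],"delta_rot":[0.001,-0.001,0.001],"jaw":0.6},{"translation":[-0.02,-0.01,0.12],"delta_rot":[0.001,-0.001,0.001],"jaw":0.6},{"translation":[-0.02,-0.01,0.12],"delta_rot":[0.001,-0.001,0.001],"jaw":0.6}]}}

```text
time_s: 7.6
eef_pos: [0.5768, -0.183, 0.0541]
eef_rot: [[0.964, 0.188, 0.186], [0.185, -0.982, 0.036], [0.19, -0.001, -0.982]]
force: [0.4, 0.5, -2.8]
width: 0.64
grip_force: 20.0
```

>>> {"fn": "drive_tool", "kwargs": {"targets": [{"translation":[0,0,0.01],"delta_rot":[0,0,0],"jaw":0.6},{"translation":[0,0,0.02],"delta_rot":[0,0,0],"jaw":0.6},{"translation":[0,0,0.02],"delta_rot":[0,0,0],"jaw":0.6}]}}

```text
time_s: 7.98
eef_pos: [0.5774, -0.1831, 0.0526]
eef_rot: [[0.964, 0.189, 0.187], [0.185, -0.982, 0.036], [0.19, -0.0, -0.982]]
force: [0.1, 0.3, -2.0]
width: 0.638
grip_force: 20.0
```

```bash
python3 - <<'E'
from h import *
go([.5780,-.1821,.0507],frame(-79,11,11))
s=telemetry.observe();print(s['torque'])
E
```

```text
t 7.97 pos [ 0.5774 -0.1831  0.0526] shift [ 0.004 -0.009  0.02 ] turn [ 0.0001  0.0001 -0.0007] F [ 0.1  0.3 -2. ] w 55.5 g 20.0 j [-0.56  0.7   1.74  0.24  0.58  0.63]
[-0.10652895  0.3388365   0.04087249]
```

>>> {"fn": "drive_tool", "kwargs": {"targets": [{"translation":[0,0,0.01],"delta_rot":[0,0,0],"jaw":0.6},{"translation":[0,0,0.01],"delta_rot":[0,0,0],"jaw":0.6}]}}

```text
time_s: 8.22
eef_pos: [0.5776, -0.183, 0.0516]
eef_rot: [[0.964, 0.189, 0.187], [0.185, -0.982, 0.036], [0.19, -0.0, -0.982]]
force: [0.7, -0.4, -2.7]
width: 0.644
grip_force: 20.0
```

>>> {"fn": "drive_tool", "kwargs": {"targets": [{"translation":[0,0,0.01],"delta_rot":[0,0,0],"jaw":0.6},{"translation":[0,0,0.01],"delta_rot":[0,0,0],"jaw":0.6}]}}

```text
time_s: 8.48
eef_pos: [0.5778, -0.183, 0.0506]
eef_rot: [[0.964, 0.189, 0.187], [0.185, -0.982, 0.036], [0.19, -0.0, -0.982]]
force: [0.1, -0.6, -2.6]
width: 0.64
grip_force: 20.0
```

```bash
python3 - <<'E'
from h import *
go([.5780,-.1821,.0507],frame(-79,11,11))
s=telemetry.observe();print(s['torque'])
E
```

```text
t 8.47 pos [ 0.5778 -0.183   0.0506] shift [ 0.003 -0.009 -0.001] turn [ 0.0001  0.0001 -0.0007] F [ 0.1 -0.6 -2.6] w 55.7 g 20.0 j [-0.56  0.7   1.74  0.24  0.57  0.63]
[-0.08876004  0.35289675 -0.04836302]
```

>>> {"fn": "drive_tool", "kwargs": {"targets": [{"translation":[0,0,0.006],"delta_rot":[0,0,0],"jaw":0.6},{"translation":[0,0,0.006],"delta_rot":[0,0,0],"jaw":0.6}]}}

```text
time_s: 8.72
eef_pos: [0.5779, -0.1831, 0.0506]
eef_rot: [[0.964, 0.189, 0.187], [0.185, -0.982, 0.036], [0.191, 0.0, -0.982]]
force: [-2.4, 0.3, 3.6]
width: 0.643
grip_force: 20.0
```

>>> {"fn": "drive_tool", "kwargs": {"targets": [{"translation":[0,0,0.006],"delta_rot":[0,0,0],"jaw":0.6},{"translation":[0,0,0.006],"delta_rot":[0,0,0],"jaw":0.6}]}}

```text
time_s: 8.98
eef_pos: [0.5779, -0.183, 0.0505]
eef_rot: [[0.964, 0.189, 0.187], [0.185, -0.982, 0.036], [0.191, 0.0, -0.982]]
force: [-4.8, -0.0, 8.1]
width: 0.644
grip_force: 20.0
```

>>> {"fn": "drive_tool", "kwargs": {"targets": [{"translation":[0,0,0.006],"delta_rot":[0,0,0],"jaw":0.6},{"translation":[0,0,0.006],"delta_rot":[0,0,0],"jaw":0.6}]}}

```text
time_s: 9.22
eef_pos: [0.5779, -0.1831, 0.0505]
eef_rot: [[0.964, 0.189, 0.187], [0.185, -0.982, 0.036], [0.191, 0.0, -0.982]]
force: [-5.6, -0.3, 12.0]
width: 0.639
grip_force: 20.0
```

```bash
python3 - <<'E'
from h import *
go([.5780,-.1821,.0507],frame(-79,11,11))
s=telemetry.observe();print(s['torque'])
E
```

```text
t 9.22 pos [ 0.5779 -0.1831  0.0505] shift [ 0.003 -0.009 -0.002] turn [ 0.0002 -0.     -0.0006] F [-5.6 -0.3 12. ] w 55.6 g 20.0 j [-0.56  0.7   1.74  0.24  0.57  0.63]
[0.24300472 0.83052092 0.07886879]
```

Contact came at the predicted height, with a 12 N press. Easing the grip so the wedge beds itself flush before I let go.

>>> {"fn": "drive_tool", "kwargs": {"squeeze": 5, "targets": [{"translation":[0,0,-0.004],"delta_rot":[0,0,0],"jaw":0.6},{"translation":[0,0,-0.008],"delta_rot":[0,0,0],"jaw":0.6},{"translation":[0,0,-0.008],"delta_rot":[0,0,0],"jaw":0.6}]}}

```text
time_s: 9.6
eef_pos: [0.578, -0.183, 0.0502]
eef_rot: [[0.964, 0.189, 0.187], [0.186, -0.982, 0.036], [0.191, 0.0, -0.982]]
force: [-3.3, -0.8, 7.0]
width: 0.64
grip_force: 5.0
```

```bash
python3 - <<'E'
from h import *
go([.5780,-.1821,.0507],frame(-79,11,11))
s=telemetry.observe();print(s['torque'])
E
```

```text
t 9.6 pos [ 0.578  -0.183   0.0502] shift [ 0.003 -0.009 -0.004] turn [ 0.0002  0.     -0.0006] F [-3.3 -0.8  7. ] w 55.7 g 5.0 j [-0.56  0.7   1.74  0.24  0.57  0.63]
[0.03750035 0.60616645 0.12598947]
```

>>> {"fn": "drive_tool", "kwargs": {"squeeze": 3, "targets": [{"translation":[0,0,-0.006],"delta_rot":[0,0,0],"jaw":0.6},{"translation":[0,0,-0.008],"delta_rot":[0,0,0],"jaw":0.6},{"translation":[0,0,-0.008],"delta_rot":[0,0,0],"jaw":0.33},{"translation":[0,0,-0.008],"delta_rot":[0,0,0],"jaw":0.28},{"translation":[0,0,-0.008],"delta_rot":[0,0,0],"jaw":0.15},{"translation":[0,0,-0.008],"delta_rot":[0,0,0],"jaw":0.1},{"translation":[0,0,-0.008],"delta_rot":[0,0,0],"jaw":0.1}]}}

```text
time_s: 10.48
eef_pos: [0.5779, -0.1831, 0.0504]
eef_rot: [[0.964, 0.189, 0.187], [0.185, -0.982, 0.036], [0.191, 0.0, -0.982]]
force: [-0.0, 0.5, 0.3]
width: 0.88
grip_force: 0.0
```

>>> {"fn": "drive_tool", "kwargs": {"targets": [{"translation":[0,0,-0.2],"delta_rot":[0,0,0],"jaw":0.1},{"translation":[0,0,-0.5],"delta_rot":[0,0,0],"jaw":0},{"translation":[0,0,-1.0],"delta_rot":[0,0,0],"jaw":0},{"translation":[0,0,-1.0],"delta_rot":[0,0,0],"jaw":0}]}}

```text
time_s: 10.98
eef_pos: [0.5611, -0.1883, 0.1538]
eef_rot: [[0.963, 0.188, 0.195], [0.186, -0.982, 0.03], [0.197, 0.007, -0.98]]
force: [0.4, -0.7, 0.2]
width: 0.997
grip_force: 0.0
```

```bash
python3 - <<'E'
from h import *
go([.6318,.1351,.15],frame(-109))
E
```

```text
t 10.97 pos [ 0.5611 -0.1883  0.1538] shift [ 1.273 -3.044  0.274] turn [-0.0143 -0.0623  0.1654] F [ 0.4 -0.7  0.2] w 86.7 g 0.0 j [-0.58  0.52  1.72  0.19  0.76  0.67]
```

>>> {"fn": "drive_tool", "kwargs": {"targets": [{"translation":[0.2,-0.5,0.04],"delta_rot":[0,-0.03,0],"jaw":0},{"translation":[0.4,-0.95,0.08],"delta_rot":[0,-0.062,0],"jaw":0},{"translation":[0.4,-0.95,0.08],"delta_rot":[0,-0.062,0],"jaw":0}]}}

```text
time_s: 11.35
eef_pos: [0.5828, -0.0817, 0.1484]
eef_rot: [[0.981, 0.195, -0.002], [0.195, -0.981, -0.0], [-0.002, -0.0, -1.0]]
force: [0.4, -0.0, 0.5]
width: 1.001
grip_force: 0.0
```

>>> {"fn": "drive_tool", "kwargs": {"targets": [{"translation":[0.2,-0.5,0],"delta_rot":[0,0,0],"jaw":0},{"translation":[0.4,-1.0,0],"delta_rot":[0,0,0],"jaw":0}]}}

```text
time_s: 11.6
eef_pos: [0.6013, 0.0199, 0.1479]
eef_rot: [[0.983, 0.186, -0.004], [0.186, -0.983, -0.001], [-0.004, -0.0, -1.0]]
force: [0.8, 0.6, -0.7]
width: 1.002
grip_force: 0.0
```

>>> {"fn": "drive_tool", "kwargs": {"targets": [{"translation":[0.2,-0.5,0],"delta_rot":[0,0,0.05],"jaw":0},{"translation":[0.4,-1.0,0],"delta_rot":[0,0,0.11],"jaw":0},{"translation":[0.4,-1.0,0],"delta_rot":[0,0,0.1665],"jaw":0},{"translation":[0.4,-1.0,0],"delta_rot":[0,0,0.1665],"jaw":0},{"translation":[0.4,-1.0,0],"delta_rot":[0,0,0.1665],"jaw":0}]}}

```text
time_s: 12.22
eef_pos: [0.6218, 0.1246, 0.1479]
eef_rot: [[0.945, -0.326, -0.004], [-0.326, -0.945, -0.001], [-0.003, 0.002, -1.0]]
force: [-1.2, -0.6, -0.4]
width: 0.998
grip_force: 0.0
```

```bash
python3 - <<'E'
from h import *
go([.6318,.1351,.06],frame(-109))
p,d,W,c=snap('side','placed.png')
cv2.imwrite('pics/placed.png',cv2.resize(p[230:350,320:470,::-1],None,fx=3.5,fy=3.5,interpolation=cv2.INTER_CUBIC))
p2,d2,W2,c2=snap('top')
# level top of wedge near seat, both cameras
for n,M in(('side',W),('top',W2)):
    q=M.reshape(-1,3); y=np.radians(11);D=np.array([np.cos(y),np.sin(y)]);N=np.array([-D[1],D[0]])
    r=q[:,:2]-[.5657,-.1846]; a=r@D;b=r@N
    m=(abs(a)<.035)&(abs(b)<.02)&(q[:,2]>.05)&(q[:,2]<.1)
    A=np.c_[a[m],b[m],np.ones(m.sum())]; cf=np.linalg.lstsq(A,q[m,2],rcond=None)[0]
    print(n,m.sum(),'slopes deg',np.degrees(np.arctan(cf[:2])).round(2),'z',cf[2].round(4))
    m=(abs(a)<.08)&(abs(b)<.06)&(q[:,2]>.066)&(q[:,2]<.1)
    rr=cv2.minAreaRect((q[m,:2]*1000).astype(np.float32)); print('  rect',rr)
# boot re-measure
q=W2.reshape(-1,3); 
E
```

```text
t 12.22 pos [0.6218 0.1246 0.1479] shift [ 0.063 -0.134  0.878] turn [ 0.0006  0.0011 -0.0002] F [-1.2 -0.6 -0.4] w 86.8 g 0.0 j [ 0.02  0.63  1.47 -0.    1.04  1.93]
side 509 slopes deg [-0.32  0.02] z 0.0724
  rect ((576.4891967773438, -184.21682739257812), (100.55333709716797, 56.81144714355469), 10.865581512451172)
top 425 slopes deg [0.13 0.05] z 0.0747
  rect ((577.49755859375, -182.88348388671875), (100.41738891601562, 57.29452133178711), 10.365968704223633)
```

View pics/placed.png

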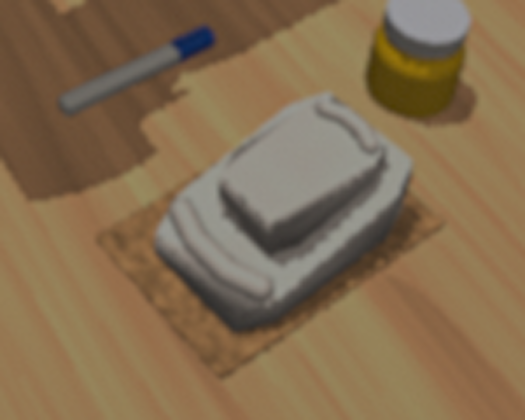

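The wedge lies level (slopes under 0.4°, top at about 73.5 mm) and aligned. Now the boot.

>>> {"fn": "drive_tool", "kwargs": {"targets": [{"translation":[0.06,-0.13,0.45],"delta_rot":[0,0.001,0],"jaw":0},{"translation":[0.06,-0.13,0.88],"delta_rot":[0,0.001,0],"jaw":0},{"translation":[0.06,-0.13,0.88],"delta_rot":[0,0.001,0],"jaw":0}]}}

```text
time_s: 12.7
eef_pos: [0.6286, 0.1352, 0.0566]
eef_rot: [[0.945, -0.327, -0.009], [-0.327, -0.945, -0.002], [-0.008, 0.005, -1.0]]
force: [-0.0, 0.1, -0.2]
width: 1.003
grip_force: 0.0
```

>>> {"fn": "drive_tool", "kwargs": {"targets": [{"translation":[0,0,0.25],"delta_rot":[0,0,0],"jaw":0},{"translation":[0,0,0.45],"delta_rot":[0,0,0],"jaw":0},{"translation":[0,0,0.45],"delta_rot":[0,0,0],"jaw":0}]}}

```text
time_s: 13.08
eef_pos: [0.631, 0.1357, 0.0145]
eef_rot: [[0.945, -0.327, -0.002], [-0.327, -0.945, -0.002], [-0.002, 0.002, -1.0]]
force: [-0.3, 0.3, -0.1]
width: 0.997
grip_force: 0.0
```

```bash
python3 - <<'E'
from h import *
go([.6318,.1351,.006],frame(-109))
E
```

```text
t 13.07 pos [0.631  0.1357 0.0145] shift [0.009 0.003 0.085] turn [ 0.0008  0.0005 -0.0006] F [-0.3  0.3 -0.1] w 86.7 g 0.0 j [ 0.04  0.83  1.51 -0.    0.81  1.95]
```

>>> {"fn": "drive_tool", "kwargs": {"squeeze": 20, "targets": [{"translation":[0.01,0,0.085],"delta_rot":[0,0,0],"jaw":0},{"translation":[0.01,0,0.085],"delta_rot":[0,0,0],"jaw":0},{"translation":[0.01,0,0.085],"delta_rot":[0,0,0],"jaw":0.7},{"translation":[0.01,0,0.085],"delta_rot":[0,0,0],"jaw":0.7},{"translation":[0.01,0,0.085],"delta_rot":[0,0,0],"jaw":0.7},{"translation":[0.01,0,0.085],"delta_rot":[0,0,0],"jaw":0.7},{"translation":[0.01,0,0.085],"delta_rot":[0,0,0],"jaw":0.7},{"translation":[0.01,0,0.085],"delta_rot":[0,0,0],"jaw":0.7}]}}

```text
time_s: 14.08
eef_pos: [0.6327, 0.1357, 0.0066]
eef_rot: [[0.945, -0.327, -0.0], [-0.327, -0.945, -0.002], [0.0, 0.002, -1.0]]
force: [-0.1, -0.7, 0.9]
width: 0.523
grip_force: 19.9
```

>>> {"fn": "drive_tool", "kwargs": {"targets": [{"translation":[0,0,-0.2],"delta_rot":[0,0,0],"jaw":0.7},{"translation":[0,0,-0.6],"delta_rot":[0,0,0],"jaw":0.7},{"translation":[0,0,-1.0],"delta_rot":[0,0,0],"jaw":0.7},{"translation":[0,0,-1.0],"delta_rot":[0,0,0],"jaw":0.7}]}}

```text
time_s: 14.58
eef_pos: [0.636, 0.1361, 0.1117]
eef_rot: [[0.945, -0.327, 0.01], [-0.327, -0.945, -0.001], [0.009, -0.002, -1.0]]
force: [0.6, 0.1, 0.2]
width: 0.529
grip_force: 19.9
```

>>> {"fn": "drive_tool", "kwargs": {"targets": [{"translation":[0,0,-0.3],"delta_rot":[0,0,0],"jaw":0.7},{"translation":[0,0,-0.3],"delta_rot":[0,0,0],"jaw":0.7}]}}

```text
time_s: 14.82
eef_pos: [0.6341, 0.136, 0.1384]
eef_rot: [[0.945, -0.327, 0.004], [-0.327, -0.945, -0.001], [0.005, -0.0, -1.0]]
force: [0.5, -0.5, -1.6]
width: 0.526
grip_force: 19.9
```

```bash
python3 - <<'E'
from h import *
go([.5705,-.184,.12],frame(-79.2))
p,d,W,c=snap('side'); cv2.imwrite('pics/boot.png',cv2.resize(p[80:240,270:450,::-1],None,fx=3,fy=3))
E
```

```text
t 14.82 pos [0.6341 0.136  0.1384] shift [0.445 3.232 0.186] turn [ 0.0004 -0.0014 -0.1661] F [ 0.5 -0.5 -1.6] w 45.8 g 19.9 j [ 0.04  0.65  1.45 -0.    1.04  1.95]
```

View pics/boot.png

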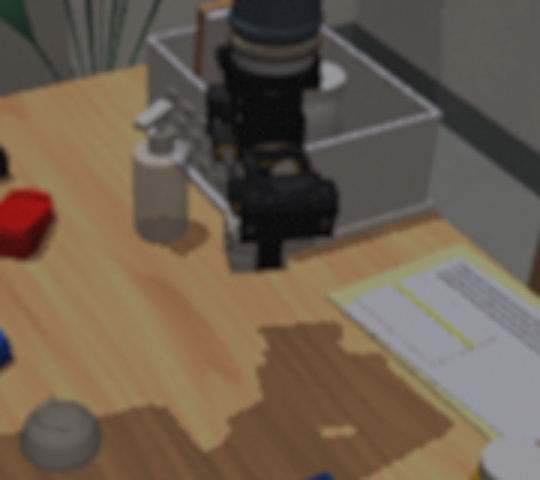

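Holding the boot (46 mm). Carrying it over.

>>> {"fn": "drive_tool", "kwargs": {"targets": [{"translation":[0.07,0.5,0],"delta_rot":[0,0,0],"jaw":0.7},{"translation":[0.14,1.0,0],"delta_rot":[0,0,0],"jaw":0.7}]}}

```text
time_s: 15.12
eef_pos: [0.6118, 0.0365, 0.1348]
eef_rot: [[0.946, -0.325, -0.003], [-0.325, -0.946, -0.001], [-0.003, 0.002, -1.0]]
force: [0.5, -0.1, -1.0]
width: 0.527
grip_force: 19.9
```

>>> {"fn": "drive_tool", "kwargs": {"targets": [{"translation":[0.07,0.5,0],"delta_rot":[0,0,0],"jaw":0.7},{"translation":[0.14,1.0,0],"delta_rot":[0,0,0],"jaw":0.7}]}}

```text
time_s: 15.38
eef_pos: [0.5922, -0.0633, 0.135]
eef_rot: [[0.945, -0.327, -0.003], [-0.327, -0.945, -0.001], [-0.003, 0.002, -1.0]]
force: [0.4, 0.2, -1.0]
width: 0.524
grip_force: 19.9
```

>>> {"fn": "drive_tool", "kwargs": {"targets": [{"translation":[0.07,0.5,0],"delta_rot":[0,0,-0.05],"jaw":0.7},{"translation":[0.14,1.0,0],"delta_rot":[0,0,-0.11],"jaw":0.7},{"translation":[0.14,1.0,0],"delta_rot":[0,0,-0.166],"jaw":0.7},{"translation":[0.14,1.0,0],"delta_rot":[0,0,-0.166],"jaw":0.7},{"translation":[0.14,1.0,0],"delta_rot":[0,0,-0.166],"jaw":0.7}]}}

```text
time_s: 16.0
eef_pos: [0.5737, -0.1604, 0.1361]
eef_rot: [[0.983, 0.185, -0.002], [0.185, -0.983, -0.001], [-0.002, 0.0, -1.0]]
force: [-0.5, 0.9, -1.6]
width: 0.531
grip_force: 19.9
```

```bash
python3 - <<'E'
from h import *
go([.5725,-.184,.098],frame(-79.2))
E
```

```text
t 16.0 pos [ 0.5737 -0.1604  0.1361] shift [-0.055  0.229  0.381] turn [ 0.0001  0.0007 -0.0007] F [-0.5  0.9 -1.6] w 46.2 g 19.9 j [-0.46  0.6   1.59 -0.    0.96  0.93]
```

>>> {"fn": "drive_tool", "kwargs": {"targets": [{"translation":[-0.055,0.23,0],"delta_rot":[0,0.001,-0.001],"jaw":0.7},{"translation":[-0.055,0.23,0.2],"delta_rot":[0,0.001,-0.001],"jaw":0.7},{"translation":[-0.055,0.23,0.38],"delta_rot":[0,0.001,-0.001],"jaw":0.7},{"translation":[-0.055,0.23,0.38],"delta_rot":[0,0.001,-0.001],"jaw":0.7},{"translation":[-0.055,0.23,0.38],"delta_rot":[0,0.001,-0.001],"jaw":0.7}]}}

```text
time_s: 16.62
eef_pos: [0.5734, -0.1845, 0.0991]
eef_rot: [[0.982, 0.191, 0.003], [0.191, -0.982, -0.001], [0.003, 0.002, -1.0]]
force: [-0.4, 0.6, -0.5]
width: 0.531
grip_force: 19.9
```

>>> {"fn": "drive_tool", "kwargs": {"targets": [{"translation":[0,0,0.05],"delta_rot":[0,0,0],"jaw":0.7},{"translation":[0,0,0.12],"delta_rot":[0,0,0],"jaw":0.7},{"translation":[0,0,0.12],"delta_rot":[0,0,0],"jaw":0.7},{"translation":[0,0,0.12],"delta_rot":[0,0,0],"jaw":0.7}]}}

```text
time_s: 17.12
eef_pos: [0.5732, -0.185, 0.0871]
eef_rot: [[0.982, 0.19, 0.003], [0.19, -0.982, -0.001], [0.003, 0.002, -1.0]]
force: [-0.1, 0.0, -1.6]
width: 0.528
grip_force: 19.9
```

```bash
python3 - <<'E'
from h import *
go([.5725,-.184,.0803],frame(-79.2))
E
```

```text
t 17.12 pos [ 0.5732 -0.185   0.0871] shift [-0.005 -0.011  0.068] turn [ 0.0005 -0.0009  0.0009] F [-0.1  0.  -1.6] w 45.9 g 19.9 j [-0.5   0.67  1.6   0.    0.86  0.88]
```

>>> {"fn": "drive_tool", "kwargs": {"targets": [{"translation":[-0.005,-0.005,0.025],"delta_rot":[0.0005,-0.001,0.001],"jaw":0.7},{"translation":[-0.005,-0.005,0.045],"delta_rot":[0.0005,-0.001,0.001],"jaw":0.7},{"translation":[-0.005,-0.005,0.045],"delta_rot":[0.0005,-0.001,0.001],"jaw":0.7}]}}

```text
time_s: 17.5
eef_pos: [0.5725, -0.1846, 0.0824]
eef_rot: [[0.982, 0.187, -0.001], [0.187, -0.982, 0.0], [-0.001, -0.0, -1.0]]
force: [-0.6, -0.3, -1.1]
width: 0.527
grip_force: 19.9
```

>>> {"fn": "drive_tool", "kwargs": {"targets": [{"translation":[0,0,0.01],"delta_rot":[0,0,0],"jaw":0.7},{"translation":[0,0,0.01],"delta_rot":[0,0,0],"jaw":0.7}]}}

```text
time_s: 17.75
eef_pos: [0.5726, -0.1846, 0.0816]
eef_rot: [[0.982, 0.187, -0.0], [0.187, -0.982, -0.0], [-0.0, -0.0, -1.0]]
force: [-0.3, 0.0, -0.9]
width: 0.529
grip_force: 19.9
```

>>> {"fn": "drive_tool", "kwargs": {"targets": [{"translation":[0,0,0.007],"delta_rot":[0,0,0],"jaw":0.7},{"translation":[0,0,0.007],"delta_rot":[0,0,0],"jaw":0.7}]}}

```text
time_s: 18.0
eef_pos: [0.5726, -0.1846, 0.0809]
eef_rot: [[0.982, 0.187, -0.0], [0.187, -0.982, -0.0], [-0.0, -0.0, -1.0]]
force: [-1.1, 0.4, -2.0]
width: 0.53
grip_force: 19.9
```

>>> {"fn": "drive_tool", "kwargs": {"targets": [{"translation":[0,0,0.005],"delta_rot":[0,0,0],"jaw":0.7},{"translation":[0,0,0.005],"delta_rot":[0,0,0],"jaw":0.7}]}}

```text
time_s: 18.25
eef_pos: [0.5726, -0.1846, 0.0804]
eef_rot: [[0.982, 0.187, -0.0], [0.187, -0.982, -0.0], [-0.0, -0.0, -1.0]]
force: [-0.0, 0.0, -0.9]
width: 0.527
grip_force: 19.9
```

```bash
python3 - <<'E'
from h import *
go([.5725,-.184,.0803],frame(-79.2))
E
```

```text
t 18.25 pos [ 0.5726 -0.1846  0.0804] shift [-0.    -0.006  0.001] turn [-0.      0.0001 -0.0001] F [-0.   0.  -0.9] w 45.8 g 19.9 j [-0.5   0.68  1.61 -0.    0.85  0.89]
```

>>> {"fn": "drive_tool", "kwargs": {"targets": [{"translation":[0,0,0.005],"delta_rot":[0,0,0],"jaw":0.7},{"translation":[0,0,0.005],"delta_rot":[0,0,0],"jaw":0.7}]}}

```text
time_s: 18.5
eef_pos: [0.5726, -0.1846, 0.0803]
eef_rot: [[0.982, 0.187, -0.0], [0.187, -0.982, -0.0], [-0.0, 0.0, -1.0]]
force: [-1.6, -0.2, 1.9]
width: 0.529
grip_force: 19.9
```

>>> {"fn": "drive_tool", "kwargs": {"targets": [{"translation":[0,0,0.005],"delta_rot":[0,0,0],"jaw":0.7},{"translation":[0,0,0.005],"delta_rot":[0,0,0],"jaw":0.7}]}}

```text
time_s: 18.75
eef_pos: [0.5726, -0.1846, 0.0803]
eef_rot: [[0.982, 0.187, -0.0], [0.187, -0.982, -0.0], [-0.0, 0.0, -1.0]]
force: [-1.1, 0.7, 5.7]
width: 0.527
grip_force: 19.9
```

Contact at the predicted height. Easing the grip to seat it, then letting go.

>>> {"fn": "drive_tool", "kwargs": {"squeeze": 3, "targets": [{"translation":[0,0,0],"delta_rot":[0,0,0],"jaw":0.7},{"translation":[0,0,-0.004],"delta_rot":[0,0,0],"jaw":0.7},{"translation":[0,0,-0.005],"delta_rot":[0,0,0],"jaw":0.45},{"translation":[0,0,-0.005],"delta_rot":[0,0,0],"jaw":0.4},{"translation":[0,0,-0.005],"delta_rot":[0,0,0],"jaw":0.2},{"translation":[0,0,-0.005],"delta_rot":[0,0,0],"jaw":0.1},{"translation":[0,0,-0.005],"delta_rot":[0,0,0],"jaw":0.1}]}}

```text
time_s: 19.62
eef_pos: [0.5726, -0.1846, 0.0798]
eef_rot: [[0.982, 0.187, -0.0], [0.187, -0.982, -0.0], [-0.0, -0.0, -1.0]]
force: [-0.1, -0.7, -0.3]
width: 0.848
grip_force: 0.0
```

>>> {"fn": "drive_tool", "kwargs": {"targets": [{"translation":[0,0,-0.3],"delta_rot":[0,0,0],"jaw":0.1},{"translation":[0,0,-0.7],"delta_rot":[0,0,0],"jaw":0.1},{"translation":[0,0,-1.0],"delta_rot":[0,0,0],"jaw":0.1},{"translation":[0,0,-1.0],"delta_rot":[0,0,0],"jaw":0.1}]}}

```text
time_s: 20.12
eef_pos: [0.5744, -0.1855, 0.1826]
eef_rot: [[0.982, 0.187, 0.005], [0.187, -0.982, -0.003], [0.005, 0.004, -1.0]]
force: [0.1, -0.3, 0.0]
width: 0.898
grip_force: 0.0
```

>>> {"fn": "drive_tool", "kwargs": {"targets": [{"translation":[-0.5,0,0],"delta_rot":[0,0,0],"jaw":1},{"translation":[-1,0,0],"delta_rot":[0,0,0],"jaw":1},{"translation":[-1,0,0],"delta_rot":[0,0,0],"jaw":1},{"translation":[-1,0,0],"delta_rot":[0,0,0],"jaw":1},{"translation":[-1,0,0],"delta_rot":[0,0,0],"jaw":1},{"translation":[-1,0,0],"delta_rot":[0,0,0],"jaw":1},{"translation":[-1,0,0],"delta_rot":[0,0,0],"jaw":1}]}}

```text
time_s: 21.0
eef_pos: [0.4749, -0.2031, 0.1798]
eef_rot: [[0.982, 0.188, -0.0], [0.188, -0.982, -0.0], [-0.0, 0.0, -1.0]]
force: [-0.3, 0.0, -0.1]
width: 0.187
grip_force: 0.0
```

```bash
cat > chk.py <<'E'
from h import *
import sys
im=[]
y=np.radians(11);D=np.array([np.cos(y),np.sin(y)]);N=np.array([-D[1],D[0]])
for n in('side','top'):
    p,d,W,c=snap(n); q=W.reshape(-1,3)
    r=q[:,:2]-[.567,-.185];a=r@D;b=r@N
    m=(abs(a)<.06)&(abs(b)<.04)&(q[:,2]>.104)&(q[:,2]<.125)
    if m.sum()>20:
        print(n,cv2.minAreaRect(np.c_[a[m],b[m]].astype(np.float32)*1000),'z',np.median(q[m,2]).round(4),'slope',np.degrees(np.linalg.lstsq(np.c_[a[m],b[m],np.ones(m.sum())],q[m,2],rcond=None)[0][:2]).round(2))
    im.append(cv2.resize((p[210:340,320:470] if n=='side' else p[130:240,370:480])[:,:,::-1],(390,360),interpolation=cv2.INTER_CUBIC))
cv2.imwrite('pics/'+sys.argv[1],np.hstack(im))
go([.5665,-.1855,.135],frame(-79.2))
E
python3 chk.py pile.png
```

```text
side ((-1.7495498657226562, -15.744956970214844), (36.04349899291992, 73.57872772216797), 58.37299346923828) z 0.1087 slope [ 0.94 -0.98]
top ((13.278076171875, -0.2890815734863281), (46.24836349487305, 74.88947296142578), 88.08786010742188) z 0.1149 slope [-0.41 -3.76]
t 21.1 pos [ 0.4747 -0.2032  0.1799] shift [ 0.935 -0.002  0.449] turn [0.     0.0001 0.    ] F [-0.1 -0.1 -0.2] w 8.1 g 0.0 j [-0.62  0.44  1.75 -0.    0.95  0.76]
```

View pics/pile.png

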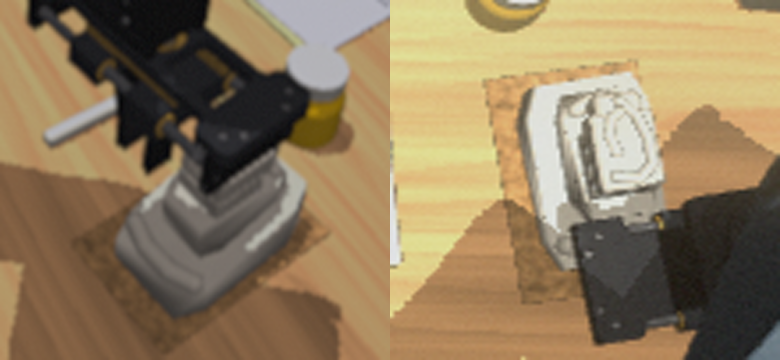

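The boot stands aligned, 0.8 mm from target, with its top at about 114 mm. Now the press with shut fingertips above the foot's centre.

>>> {"fn": "drive_tool", "kwargs": {"targets": [{"translation":[0.5,0,0],"delta_rot":[0,0,0],"jaw":1},{"translation":[0.93,0,0],"delta_rot":[0,0,0],"jaw":1},{"translation":[0.93,0,0.2],"delta_rot":[0,0,0],"jaw":1},{"translation":[0.93,0,0.44],"delta_rot":[0,0,0],"jaw":1},{"translation":[0.93,0,0.44],"delta_rot":[0,0,0],"jaw":1},{"translation":[0.93,0,0.44],"delta_rot":[0,0,0],"jaw":1}]}}

```text
time_s: 21.85
eef_pos: [0.5662, -0.1862, 0.1365]
eef_rot: [[0.982, 0.187, 0.0], [0.187, -0.982, -0.001], [0.0, 0.001, -1.0]]
force: [-0.6, -0.1, -0.0]
width: 0.008
grip_force: 0.0
```

>>> {"fn": "drive_tool", "kwargs": {"targets": [{"translation":[0,0,0.06],"delta_rot":[0,0,0],"jaw":1},{"translation":[0,0,0.13],"delta_rot":[0,0,0],"jaw":1},{"translation":[0,0,0.13],"delta_rot":[0,0,0],"jaw":1},{"translation":[0,0,0.13],"delta_rot":[0,0,0],"jaw":1}]}}

```text
time_s: 22.35
eef_pos: [0.5658, -0.186, 0.1229]
eef_rot: [[0.982, 0.187, -0.0], [0.187, -0.982, -0.0], [-0.0, 0.0, -1.0]]
force: [0.2, 0.2, -0.1]
width: 0.004
grip_force: 0.0
```

```bash
python3 -c "
from h import *
go([.5670,-.1855,.1176],frame(-79.2))"
```

```text
t 22.35 pos [ 0.5658 -0.186   0.1229] shift [ 0.013 -0.002  0.053] turn [ 0.      0.0001 -0.0001] F [ 0.2  0.2 -0.1] w 0.4 g 0.0 j [-0.5   0.62  1.6  -0.    0.93  0.88]
```

>>> {"fn": "drive_tool", "kwargs": {"targets": [{"translation":[0.01,0,0.02],"delta_rot":[0,0,0],"jaw":1},{"translation":[0.01,0,0.04],"delta_rot":[0,0,0],"jaw":1},{"translation":[0.01,0,0.04],"delta_rot":[0,0,0],"jaw":1}]}}

```text
time_s: 22.72
eef_pos: [0.5666, -0.1857, 0.1187]
eef_rot: [[0.982, 0.187, -0.001], [0.187, -0.982, 0.0], [-0.001, -0.0, -1.0]]
force: [-0.2, 0.2, 0.2]
width: 0.008
grip_force: 0.0
```

>>> {"fn": "drive_tool", "kwargs": {"targets": [{"translation":[0,0,0.01],"delta_rot":[0,0,0],"jaw":1},{"translation":[0,0,0.01],"delta_rot":[0,0,0],"jaw":1}]}}

```text
time_s: 22.98
eef_pos: [0.5667, -0.1857, 0.1179]
eef_rot: [[0.982, 0.187, -0.0], [0.187, -0.982, -0.0], [-0.0, -0.0, -1.0]]
force: [-0.4, 0.5, 0.3]
width: 0.008
grip_force: 0.0
```

>>> {"fn": "drive_tool", "kwargs": {"targets": [{"translation":[0,0,0.01],"delta_rot":[0,0,0],"jaw":1},{"translation":[0,0,0.01],"delta_rot":[0,0,0],"jaw":1}]}}

```text
time_s: 23.22
eef_pos: [0.5668, -0.1857, 0.1169]
eef_rot: [[0.982, 0.187, -0.0], [0.187, -0.982, -0.0], [-0.0, 0.0, -1.0]]
force: [-0.1, -0.0, 0.4]
width: 0.005
grip_force: 0.1
```

>>> {"fn": "drive_tool", "kwargs": {"targets": [{"translation":[0,0,0.008],"delta_rot":[0,0,0],"jaw":1},{"translation":[0,0,0.008],"delta_rot":[0,0,0],"jaw":1}]}}

```text
time_s: 23.48
eef_pos: [0.5669, -0.1857, 0.1165]
eef_rot: [[0.982, 0.187, -0.0], [0.187, -0.982, -0.0], [-0.0, 0.0, -1.0]]
force: [-0.3, 1.1, 3.1]
width: 0.009
grip_force: 1.5
```

>>> {"fn": "drive_tool", "kwargs": {"targets": [{"translation":[0,0,0.006],"delta_rot":[0,0,0],"jaw":1},{"translation":[0,0,0.006],"delta_rot":[0,0,0],"jaw":1}]}}

```text
time_s: 23.72
eef_pos: [0.567, -0.1858, 0.1163]
eef_rot: [[0.982, 0.187, 0.0], [0.187, -0.982, -0.0], [0.0, 0.0, -1.0]]
force: [-0.8, 0.8, 5.7]
width: 0.009
grip_force: 2.9
```

>>> {"fn": "drive_tool", "kwargs": {"targets": [{"translation":[0,0,0.005],"delta_rot":[0,0,0],"jaw":1},{"translation":[0,0,0.005],"delta_rot":[0,0,0],"jaw":1}]}}

```text
time_s: 23.98
eef_pos: [0.567, -0.1857, 0.1162]
eef_rot: [[0.982, 0.187, 0.0], [0.187, -0.982, -0.0], [0.0, 0.001, -1.0]]
force: [-1.5, 0.6, 8.7]
width: 0.003
grip_force: 3.8
```

>>> {"fn": "drive_tool", "kwargs": {"targets": [{"translation":[0,0,0.002],"delta_rot":[0,0,0],"jaw":1},{"translation":[0,0,0.002],"delta_rot":[0,0,0],"jaw":1},{"translation":[0,0,0.002],"delta_rot":[0,0,0],"jaw":1},{"translation":[0,0,0.002],"delta_rot":[0,0,0],"jaw":1}]}}

```text
time_s: 24.48
eef_pos: [0.567, -0.1857, 0.1161]
eef_rot: [[0.982, 0.187, 0.0], [0.187, -0.982, -0.0], [0.0, 0.001, -1.0]]
force: [-2.3, 1.2, 8.4]
width: 0.004
grip_force: 4.1
```

>>> {"fn": "drive_tool", "kwargs": {"targets": [{"translation":[0,0,0.002],"delta_rot":[0,0,0],"jaw":1},{"translation":[0,0,0.002],"delta_rot":[0,0,0],"jaw":1},{"translation":[0,0,0.002],"delta_rot":[0,0,0],"jaw":1},{"translation":[0,0,0.002],"delta_rot":[0,0,0],"jaw":1}]}}

```text
time_s: 24.98
eef_pos: [0.567, -0.1857, 0.1161]
eef_rot: [[0.982, 0.187, 0.001], [0.187, -0.982, -0.001], [0.0, 0.001, -1.0]]
force: [-2.4, 2.1, 10.0]
width: 0.006
grip_force: 4.5
```

10 N held with no further sinking (z steady at 116.1 mm). Backing off straight up, then away.

>>> {"fn": "drive_tool", "kwargs": {"targets": [{"translation":[0,0,-0.02],"delta_rot":[0,0,0],"jaw":1},{"translation":[0,0,-0.1],"delta_rot":[0,0,0],"jaw":1},{"translation":[0,0,-0.5],"delta_rot":[0,0,0],"jaw":1},{"translation":[0,0,-0.9],"delta_rot":[0,0,0],"jaw":1},{"translation":[0,0,-0.9],"delta_rot":[0,0,0],"jaw":1}]}}

```text
time_s: 25.6
eef_pos: [0.5691, -0.1869, 0.2082]
eef_rot: [[0.982, 0.187, 0.007], [0.187, -0.982, -0.004], [0.006, 0.005, -1.0]]
force: [0.1, -0.5, -0.4]
width: 0.004
grip_force: 0.0
```

>>> {"fn": "drive_tool", "kwargs": {"targets": [{"translation":[-0.4,-0.5,0],"delta_rot":[0,0,0],"jaw":1},{"translation":[-0.7,-1,0],"delta_rot":[0,0,0],"jaw":1},{"translation":[-0.7,-1,0],"delta_rot":[0,0,0],"jaw":1}]}}

```text
time_s: 25.98
eef_pos: [0.4733, -0.0962, 0.2029]
eef_rot: [[0.982, 0.189, -0.009], [0.189, -0.982, 0.004], [-0.008, -0.006, -1.0]]
force: [1.1, -1.0, -0.2]
width: 0.003
grip_force: 0.0
```

>>> {"fn": "drive_tool", "kwargs": {"targets": [{"translation":[-0.4,-0.5,0],"delta_rot":[0,0,0],"jaw":1},{"translation":[-0.4,-1,0],"delta_rot":[0,0,0],"jaw":1},{"translation":[-0.4,-1,0],"delta_rot":[0,0,0],"jaw":1},{"translation":[-0.4,-1,0],"delta_rot":[0,0,0],"jaw":1}]}}

```text
time_s: 26.48
eef_pos: [0.4227, -0.0105, 0.2046]
eef_rot: [[0.982, 0.188, 0.001], [0.188, -0.982, -0.001], [0.001, 0.001, -1.0]]
force: [0.5, -0.1, 0.4]
width: 0.002
grip_force: 0.0
```

```bash
python3 chk.py final.png
```

```text
side ((11.130290985107422, -1.8971633911132812), (46.69627380371094, 74.44001007080078), 88.09198760986328) z 0.1124 slope [1.16 1.6 ]
top ((13.027580261230469, 0.014055252075195312), (46.20124816894531, 74.80549621582031), 89.24446105957031) z 0.1148 slope [-0.31 -3.88]
t 26.57 pos [ 0.4227 -0.0111  0.2046] shift [1.088 1.981 0.698] turn [ 0.0003 -0.0002 -0.0005] F [-0.4  0.3 -0.5] w 0.3 g 0.0 j [-0.29  0.29  1.94 -0.    0.92  1.09]
```

View pics/final.png

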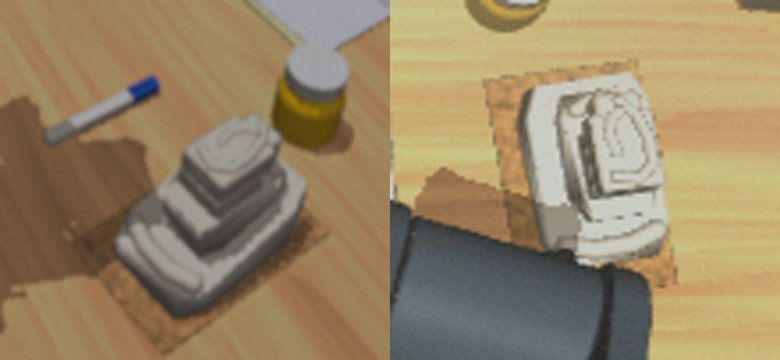

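The final picture shows the pile intact and unchanged after the press, the boot flat and aligned, and the arm clear.

```bash
python3 -c "
from station import robot
print(robot.job_done())"
```

```text
the job is handed in; nothing more can be done
None
```

The pile is built and handed in at about 26.6 s: the wedge lies flush on the slope with its top level, the boot stands on it, and a 10 N press above the foot shifted nothing.

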